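# Take the rotor out of the air circulator for cleaning

## Task

The archive's air circulator lies face up with its grille off and is due for cleaning. Unscrew the orange spinner from the shaft - it has a left-hand thread, so it loosens clockwise seen from above - and put it in the round steel parts dish, then lift the blue-grey rotor straight off the shaft and set it down flat, hub upwards as it came off, inside the dark square tray. Set both parts down, do not let them fall, and leave everything else on the table where it stands.

Things in the scene. Friction and masses are not known exactly. Their poses are not given: they have to be found in the camera images.
- fan: Air circulator, fixed: grey foot and yoke, white open drum facing straight up. Origin: on the table under the shaft's axis; z up. Yoke arms stand at its +y and -y, 143 mm from the axis and 125 mm high. Drum 250 mm across, rim at height 150 mm, inside radius 119 mm at height 120, 107 mm at height 85. The upright shaft in the middle does not turn.
- shaft_base (a point): On the shaft's axis at height 130 mm: the hub's top face, on which the spinner starts seated. Above it the shaft, ending at height 154 mm, carries a coarse LEFT-hand thread, 21 mm across, lead 24 mm per turn.
- shaft_collar (a point): On the shaft's axis at height 90 mm: the collar that the hub stands on. A 6 mm cross pin along the fan's x sits in a slot 8 mm high under the hub and keeps the rotor from turning; with the spinner gone the rotor lifts straight off.
- spinner: Orange oblong cap nut, 60 mm long (its x), 30 mm wide (its y, flat sides), 38 mm high plus a low dome to 45; 60 g. Origin: centre of its underside; z up. Starts screwed down on the hub, 1 mm loose. Clockwise from above (yaw falling) it climbs 3.8 mm per rad and after 2.6 rad lifts away; anticlockwise it jams on the hub; it cannot be pulled off. Let go half way, it stays.
- rotor: Blue-grey fan rotor, 190 mm across, about 180 g. Origin: centre of the hub's underside; z up. Hub: ribbed cylinder 52 mm in diameter, 40 mm high, with a 25 mm bore. Three pitched blades, between 2 and 27 mm above the hub's underside, reach 95 mm from the axis; the top 12 mm of the hub is free to grip all round.
- rotor_hub_top (a point): Centre of the top face of the rotor's hub, 40 mm above the rotor's origin.
- tray: Dark square tray, fixed, 250 by 250 mm outside, walls 5 mm thick and 35 mm high, floor 5 mm thick. Origin: centre of its underside; z up; its sides lie along its x and y.
- dish: Round steel parts dish, fixed, 124 mm across the rim, 28 mm high, floor 4 mm thick and about 100 mm across. Origin: centre of its underside.
- bottle: Bystander: white and blue spray bottle, 66 mm in diameter, 183 mm high, its spray head reaching 50 mm from the axis to -x. Origin: centre of its underside.
- mug: Bystander: blue mug, 74 mm across, 92 mm high, handle at its +y reaching about 70 mm from the axis. Origin: centre of its underside.
- screwdriver: Bystander: screwdriver with a yellow handle lying along its x, 190 mm long. Origin: under its middle.
- brush: Bystander: wooden brush lying along its x, 200 mm long. Origin: under its middle.
- dispenser: Bystander: tape dispenser, 150 mm long (its x), 58 mm wide, 92 mm high. Origin: centre of its underside.
- stapler: Bystander: stapler, black base and red top, 140 mm long (its x), 38 mm wide, about 62 mm high. Origin: centre of its underside.
There are look-alikes about, which are no part of the job. What is shaped like the spinner but green is not meant.

How it is judged (in metres and radians):
On the way, in this order (a step that is already met when the one before it is completed fails the run):
1. the spinner is off the thread, clear of the end of the shaft (z of spinner in the frame of fan above 0.155 m), for 0.1 s.
2. the spinner lies in the dish (horizontal distance between spinner and dish below 0.045 m and height (world z) of spinner below 0.05 m), for 0.2 s.
3. the rotor is off the shaft and above the drum (z of rotor in the frame of fan above 0.155 m), for 0.1 s.
At the end, for the whole second after the job is handed in: Spinner at rest in the dish (within 45 mm of its centre, origin below 50 mm); rotor at rest on the tray's floor, hub up and within 0.1 rad of level, origin below 12 mm and within 40 mm of the tray's centre; both released; no bystander moved by more than 30 mm (all of step 2 and linear speed of each of spinner, rotor below 0.02 m/s and horizontal distance between rotor and tray below 0.04 m and height (world z) of rotor below 0.012 m and angle between rotor's own z axis and vertical below 0.1 rad and contact force between the fingers and anything else below 0.1 N); the robot touches nothing.
It fails at once if a bystander (bottle, mug, screwdriver, brush, dispenser or stapler) is moved by more than 30 mm (distance of any of bottle, mug, screwdriver, brush, dispenser, stapler from where it was at the start of the episode above 0.03 m).
It fails at once if the spinner is let fall: it moves faster than 0.8 m/s (a drop of over 30 mm) with no finger on it (linear speed of spinner above 0.8 m/s and contact force between the fingers and spinner below 0.05 N).
It fails at once if the rotor is let fall: it moves faster than 0.8 m/s (a drop of over 30 mm) with no finger on it (linear speed of rotor above 0.8 m/s and contact force between the fingers and rotor below 0.05 N).
It also fails if it takes over 72 s, if anything falls off the work surface, if the arm or the gripper's body presses on something with over 40 N, if the wrist force passes 120 N, or if a joint passes its speed limit or range.

## Robot

A 6-joint arm with a two-finger parallel gripper is mounted at the origin on the work surface. World frame = base frame: x ahead of the robot, y to its left, z up, the work surface at z = 0. Lengths are in m, angles in degrees, forces in N, time in s.
With the tool pointing down it reaches from about 0.3 to 0.75 m from the base axis. Payload 8.5 kg.
Tool frame: the origin (TCP) lies at the very end of the fingers, on their centre line; the grasp point (between the pads) lies 19 mm behind it; z points along the fingers, y is the line along which they close (so a half turn about z gives the same grasp; the last joint's range is limited). The gripper opens to 85 mm and grips with 20 to 120 N. Pads are 22 mm wide; open, the fingers measure 114 mm over their backs; the gripper's body (76 mm by 85 mm) begins 54 mm behind the grasp point. The pads swing forward as they close: fully open they stand 13 mm farther back than shut.
Start: joints at [-80.059, 21.807, 74.336, -0, 83.858, -12.336], TCP at [0.208, -0.509, 0.231] pointing down, gripper open.
Joint ranges: [-178.18, 178.18], [-50.72, 133.34], [12.68, 142.11], [-81.47, 261.47], [9.98, 163.14], [-165.26, 165.26]. Speed limits (degrees/s): [136.94, 136.94, 180, 180, 180, 180].

## Interface

Orientations are given as a 3x3 rotation matrix whose columns are the frame's x, y, z axes.
In Python, from rig import env gives the robot as it stands.
- The arm moves only by the tool move_arm, never from a script. Its argument "plan" is a list of rows, each a list of 7 numbers: the turn, a rotation vector about the tool's x, y, z in degrees, then the shift along the tool's x, y, z in cm, then the gripper command: -1 is shut, 1 is fully open, values between are in proportion. In form: [[ax, ay, az, tx, ty, tz, jaw], ...]. A call has 1 to 5 rows; each row is the pose to reach, as a shift and turn from the pose commanded when the call began, along the tool's axes at that moment; what a row does not reach only later rows make up. A row lasts 1/10 s, in which the tool goes at most 50 mm and 8.59 degrees, less where a joint would pass 70% of its speed; a pose out of reach is approached as far as the arm can. A call with a gripper value outside its range is refused whole. The fingers move at their own pace and stop on an object; "squeeze" is the grip in N (left out, the last holds). Time passes only in rows, so rows that repeat a pose let the fingers close. It gives the time, the measured TCP pose, the force, the opening and the grip force at its end, in the units of the state.
- env.observe(): the state, without advancing time (a new reading comes with each control period).
- env.get_image(name): name is "side" or "top"; returns a dict with "color" (480x640x3 uint8, red, green, blue), "fov_y" (degrees; the focal length in pixels is half the picture's height over the tangent of half this angle, whatever the lens; pixels are square), "cx", "cy" (the principal point, pixels), "distortion" ([k1, k2, p1, p2, k3] as OpenCV has them; the pictures are not rectified), "R" (3x3) and "t" (3): a world point X has camera coordinates R X + t. Camera axes: x right, y down, z forward; pixel columns grow to the right and rows downward; lengths in m; the calibration is good to about 2 mm. A picture is of the moment at which its call begins. There is no depth.
- env.close_job(): hands the job in; it is judged then, once.
Trained networks look in a picture, given as the dict that the camera call returned (one of the last four; its "shot" number tells which), for a name from the list of things; names that differ only in an ending like _2 or _b are one class to them, and where a whole thing is asked for, a point or a joint stands for the part that bears it (a point fixed in the world has none). Each returns a list of dicts, best first, with "conf" (0 to 1); they miss things now and then, are a little off and sometimes report something else, mostly with a low value. They report only what shows in the picture. A call takes as long as a camera call. They do not tell look-alikes from the thing itself.
- env.outline_of(target, picture): "mask" (480x640 bool, what is visible of it) and "bbox" ([centre column, centre row, width, height] in pixels, round what is visible of it).
- env.tip_of(target, picture): "pixel" ([column, row] in pixels: a listed point, or the origin of a listed thing).
The state is a dict: "time_s": time; "q": joint angles; "qvel": joint speeds; "joint_efforts": joint torques, N m; "position": TCP position; "tool_rot": TCP orientation; "ft_force": force on the tool from outside, world axes, zero at the start; "wrist_torque": the same for the moment, N m; "grip_width": finger opening in m; "gripper_force": force on a finger pad.
Only numpy, scipy, OpenCV 4.12 (cv2) and the standard library are available. Lean on these libraries where they do the work, as an engineer would, in place of code of your own. Each camera call takes 0.05 s, during which the arm holds its last target. There are 200 camera calls.

## Working session

There is one attempt and no reset: what is moved stays moved. The work goes in short steps, Python scripts to look and compute and a tool call to move; the robot and the scene stay as the last step left them, time stands still between calls to the robot, and variables do not carry over. Pictures are saved under pics/ and viewed, at most 10 in all, crops included, and the job is handed in when it is done.

Besides the shell and the picture viewer there is one more tool, called after "Emit:" as name(argument=value, ...), one argument or row to a line, values as JSON. move_arm: Moves the arm, as the interface text tells. Its arguments: {"type":"object","properties":{"plan":{"type":"array"},"squeeze":{"type":"number"}},"required":["plan"]}

```bash
ls; mkdir -p pics; cat > h.py <<'E'
import numpy as np, cv2
from rig import env
def K(p):
    f=p["color"].shape[0]/2/np.tan(np.radians(p["fov_y"]/2))
    return np.array([[f,0,p["cx"]],[0,f,p["cy"]],[0,0,1.]])
def ray(p,px):
    u=cv2.undistortPoints(np.array([[px]],float),K(p),np.array(p["distortion"],float))[0,0]
    R=np.array(p["R"]);t=np.array(p["t"])
    return -R.T@t, R.T@np.array([u[0],u[1],1.])
def at_z(p,px,z):
    o,d=ray(p,px); return o+d*(z-o[2])/d[2]
def proj(p,X):
    R=np.array(p["R"]);t=np.array(p["t"],float)
    return cv2.projectPoints(np.array(X,float).reshape(-1,1,3),cv2.Rodrigues(R)[0],t,K(p),np.array(p["distortion"],float))[0][:,0]
def tri(*pr):
    A=np.zeros((3,3));b=np.zeros(3)
    for p,px in pr:
        o,d=ray(p,px);d=d/np.linalg.norm(d);M=np.eye(3)-np.outer(d,d);A+=M;b+=M@o
    return np.linalg.solve(A,b)
def save(n,im): cv2.imwrite("pics/"+n+".png",im[:,:,::-1])
E
python3 - <<'E'
from h import *
s=env.get_image("side");t=env.get_image("top")
save("side0",s["color"]);save("top0",t["color"])
np.set_printoptions(precision=3,suppress=True)
for p,n in((s,"side"),(t,"top")): print(n,-np.array(p["R"]).T@p["t"],p["fov_y"])
Z=dict(shaft_base=.13,rotor_hub_top=.13,spinner=.13,tray=0,dish=0,fan=0,bottle=0,mug=0,dispenser=0,stapler=0,screwdriver=0,brush=0)
for k,z in Z.items():
    for p,n in((s,"side"),(t,"top")):
        for r in env.tip_of(k,p)[:3]:
            print(k,n,np.round(r["pixel"],1),round(r["conf"],2),at_z(p,r["pixel"],z))
E
```

```text
pics
side [0.016 1.178 1.52 ] 42.51178082468863
top [0.463 0.003 1.344] 57.60382112717409
shaft_base side [357.4 174.2] 0.82 [ 0.559 -0.314  0.13 ]
shaft_base top [442.7 239.8] 0.89 [ 0.56  -0.322  0.13 ]
rotor_hub_top side [359.  171.8] 0.71 [ 0.559 -0.328  0.13 ]
rotor_hub_top top [442.3 243.1] 0.57 [ 0.55  -0.321  0.13 ]
spinner side [360.2 175.4] 0.7 [ 0.548 -0.313  0.13 ]
spinner side [297.2 185.2] 0.55 [ 0.722 -0.181  0.13 ]
spinner top [442.3 241.3] 0.81 [ 0.555 -0.321  0.13 ]
spinner top [425.7 169. ] 0.74 [ 0.76  -0.282  0.13 ]
spinner top [421.8 325.3] 0.5 [ 0.325 -0.257  0.13 ]
tray side [301.4 341.2] 0.67 [0.484 0.294 0.   ]
tray top [235.4 275.9] 0.97 [0.469 0.283 0.   ]
tray top [274.9 177.9] 0.63 [0.773 0.159 0.   ]
dish side [284.7 254.3] 0.68 [ 0.68   0.011 -0.   ]
dish side [359.8 172.6] 0.4 [ 0.605 -0.466  0.   ]
dish top [321.  205.5] 0.73 [0.683 0.016 0.   ]
fan side [358.5 200.9] 0.64 [ 0.553 -0.322  0.   ]
fan top [429.8 244.7] 0.62 [ 0.555 -0.317  0.   ]
fan top [439.2 244. ] 0.26 [ 0.557 -0.346  0.   ]
bottle side [319.6 262.4] 0.6 [ 0.561 -0.004  0.   ]
bottle top [325.  242.9] 0.75 [0.566 0.005 0.   ]
mug side [349.7 271.7] 0.59 [ 0.456 -0.007  0.   ]
mug top [505.9 250.2] 0.68 [ 0.535 -0.548  0.   ]
dispenser side [239.4 277.9] 0.66 [0.767 0.159 0.   ]
dispenser top [273.6 178.8] 0.93 [0.77  0.163 0.   ]
dispenser top [323.3 204.3] 0.57 [0.686 0.009 0.   ]
stapler side [283.1 215.8] 0.95 [ 0.764 -0.146  0.   ]
stapler top [377.  183.4] 0.56 [ 0.749 -0.159  0.   ]
screwdriver side [389.2 167.1] 0.66 [ 0.516 -0.541  0.   ]
screwdriver top [507.2 252.5] 0.7 [ 0.528 -0.552  0.   ]
brush side [245.4 419.8] 0.79 [0.513 0.582 0.   ]
brush side [359.3 173.9] 0.68 [ 0.604 -0.458 -0.   ]
brush top [140.7 256.3] 0.78 [0.534 0.578 0.   ]
brush top [329.3 279.8] 0.39 [ 0.452 -0.006  0.   ]
```

View pics/top0.png

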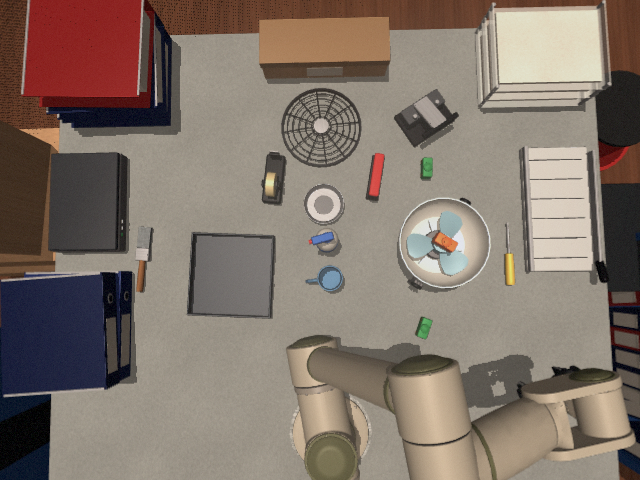

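View pics/side0.png

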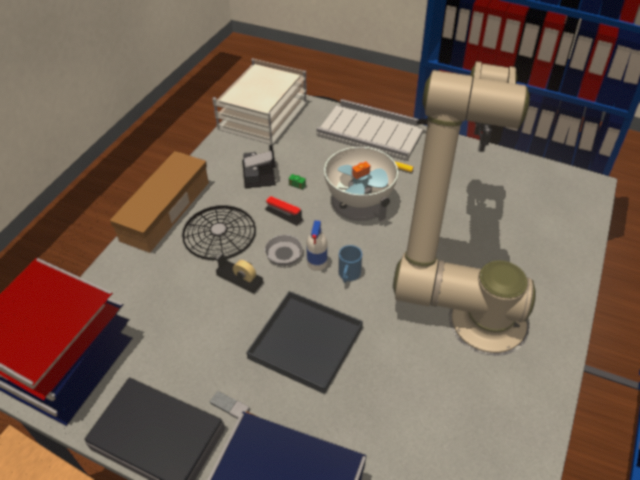

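Top view: the orange spinner is on the drum's shaft at (443,242). The look-alikes are the green caps at (427,168) and (425,328); only the orange one is on the shaft, so it is the one meant. The dish is at (323,204), the tray at (232,275), and the bottle at (324,242) and mug at (330,279) stand between the fan and the tray. I'll confirm with one crop and measure the yaw.

```bash
cat > fit.py <<'E'
from h import *
from scipy.optimize import minimize
np.set_printoptions(precision=4,suppress=True)
def orange(p,c,r=45):
    hsv=cv2.cvtColor(p["color"],cv2.COLOR_RGB2HSV)
    m=((hsv[...,0]<16)&(hsv[...,1]>150)&(hsv[...,2]>90)).astype(np.uint8)
    b=np.zeros_like(m);x,y=map(int,c);b[max(0,y-r):y+r,max(0,x-r):x+r]=1
    return m&b
def sil(p,x,y,z,a,S=8):
    c,s=np.cos(a),np.sin(a)
    P=[[x+c*u-s*v,y+s*u+c*v,z+h] for u in(-.03,.03) for v in(-.015,.015) for h in(0,.038)]
    P+=[[x+c*u-s*v,y+s*u+c*v,z+.045] for u in(-.015,.015) for v in(-.007,.007)]
    q=proj(p,P); return cv2.convexHull(q.astype(np.float32))
def fit(pics,g,z=None):
    ms=[]
    for p in pics:
        m=orange(p,proj(p,[[g[0],g[1],g[2]+.02]])[0]);ms.append(cv2.resize(m*255,None,fx=4,fy=4,interpolation=cv2.INTER_LINEAR)>127)
    def cost(v):
        e=0
        for p,m in zip(pics,ms):
            b=np.zeros(m.shape,np.uint8);cv2.fillConvexPoly(b,np.int32(np.round(((sil(p,*v)+.5)*4-.5)*16)),1,shift=4)
            e+=(b.astype(bool)^m).sum()/16
        return e
    best=min((minimize(lambda w:cost((w[0]/100,w[1]/100,w[2]/100 if z is None else z,w[3])),[g[0]*100,g[1]*100,g[2]*100,a],method="Nelder-Mead",
      options=dict(initial_simplex=np.array([g[0]*100,g[1]*100,g[2]*100,a])+np.vstack([np.zeros(4),np.diag([.8,.8,.8,.3])]),maxiter=150)) for a in np.arange(0,np.pi,.5)),key=lambda r:r.fun)
    w=best.x; return [w[0]/100,w[1]/100,w[2]/100 if z is None else z,np.degrees(w[3])],best.fun,[m.sum()/16 for m in ms]
E
python3 - <<'E'
from fit import *
s=env.get_image("side");t=env.get_image("top")
for ps in([t],[s],[s,t]): print(fit(ps,(.555,-.32,.131),.131))
print(fit([s,t],(.555,-.32,.131)))
# drum rim circle, top view: outline -> ellipse
for p in(s,t):
  for k in("fan","dish","tray"):
    o=env.outline_of(k,p)[:2]
    for r in o:
        c=max(cv2.findContours(r["mask"].astype(np.uint8),0,1)[0],key=cv2.contourArea)
        P=np.array([at_z(p,q,dict(fan=.15,dish=.028,tray=.035)[k])[:2] for q in c[:,0]])*1000
        print(k,r["conf"],cv2.minEnclosingCircle(P.astype(np.float32)),cv2.minAreaRect(P.astype(np.float32)))
cr=cv2.resize(t["color"][190:295,385:505],None,fx=5,fy=5,interpolation=cv2.INTER_CUBIC);save("crop",cr)
st=env.observe();print(st["position"],st["tool_rot"],st["grip_width"])
E
```

```text
([np.float64(0.5545100388952997), np.float64(-0.3192312951815549), 0.131, np.float64(66.45469420769247)], np.float64(119.3125), [np.float64(216.125)])
([np.float64(0.5506809675330134), np.float64(-0.32282223299805507), 0.131, np.float64(80.41496641556421)], np.float64(67.8125), [np.float64(185.75)])
([np.float64(0.5534776856697718), np.float64(-0.3210315968056781), 0.131, np.float64(69.20606054696532)], np.float64(200.875), [np.float64(185.75), np.float64(216.125)])
([np.float64(0.5535414147000901), np.float64(-0.3273391703728236), np.float64(0.1206479377184825), np.float64(68.87711027780469)], np.float64(195.5), [np.float64(185.75), np.float64(216.125)])
fan 0.95 ((523.4283447265625, -266.969970703125), 183.68186950683594) ((526.021240234375, -265.6418151855469), (247.99729919433594, 359.6626892089844), 24.071434020996094)
dish 0.85 ((681.8814697265625, 17.418437957763672), 66.27059173583984) ((682.9735717773438, 17.858848571777344), (120.59469604492188, 130.66998291015625), 25.498554229736328)
tray 0.72 ((467.5276184082031, 303.70989990234375), 178.80311584472656) ((467.19351196289
[... 189 characters left out ...]
125), (166.61227416992188, 167.47299194335938), 37.29412078857422)
fan 0.97 ((550.107421875, -310.8760070800781), 141.68011474609375) ((551.6491088867188, -320.2104187011719), (246.9149932861328, 253.37374877929688), 3.921861171722412)
dish 0.81 ((685.33984375, 9.651405334472656), 61.90266418457031) ((684.5148315429688, 8.059700012207031), (118.80224609375, 119.90544128417969), 89.0414047241211)
tray 0.85 ((471.89935302734375, 289.7129211425781), 172.19467163085938) ((472.35601806640625, 289.6700439453125), (253.89085388183594, 249.2513885498047), 87.01566314697266)
[ 0.2085 -0.5089  0.2313] [[ 0.9254  0.379   0.    ]
 [ 0.379  -0.9254 -0.    ]
 [ 0.      0.     -1.    ]] 0.08541995064231941
```

View pics/crop.png

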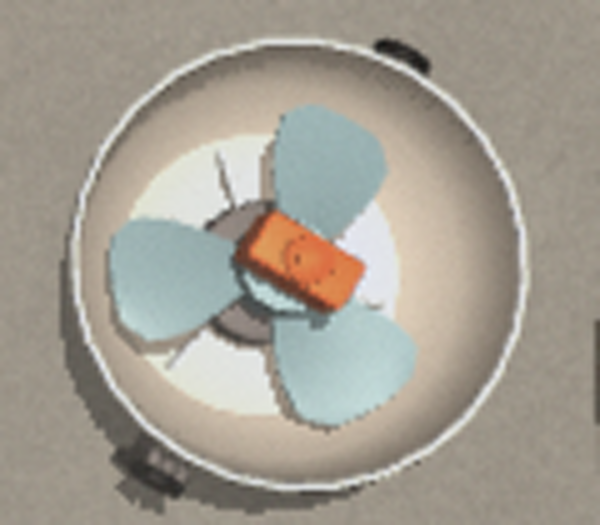

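The crop confirms an orange oblong cap on the shaft, its long axis roughly 58° from world x; the yoke arms are at crop (400,55) and (150,465). The fit's residual is too high, so I'm checking the mask.

```bash
python3 - <<'E'
from fit import *
s=env.get_image("side");t=env.get_image("top")
for p in(s,t):
    m=orange(p,proj(p,[[.5545,-.3192,.15]])[0]);ys,xs=np.nonzero(m)
    print(m.sum(),xs.min(),xs.max(),ys.min(),ys.max(), cv2.minAreaRect(np.c_[xs,ys].astype(np.float32)))
    h=sil(p,.5545,-.3192,.131,np.radians(58));print(cv2.contourArea(h),h[:,0].min(0),h[:,0].max(0))
    n,l,st,c=cv2.connectedComponentsWithStats(m);print(st[:4])
import collections
x=t["color"][232:253:4,432:458:3];print(x.reshape(x.shape[0],-1))
# long axis from top-face pixels
E
```

```text
185 353 369 162 177 ((360.95880126953125, 168.90721130371094), (11.574946403503418, 17.870092391967773), 66.03751373291016)
269.7979888168629 [349.4979 159.3564] [369.5293 179.2238]
[[     0      0    640    480 307015]
 [   353    162     17     16    185]]
218 435 456 233 251 ((445.3988952636719, 241.56179809570312), (21.62395668029785, 10.493979454040527), 32.00538635253906)
333.8306980310008 [429.7395 230.0047] [458.0883 251.8027]
[[     0      0    640    480 306982]
 [   435    233     22     19    218]]
[[135 128 122 140 129 125 103  74  62 146 136 132 151 172 172 148 170 170
  149 170 170 147 171 170 160 178 180]
 [145 134 128 107  64  48 218 143  84 217 136  78 219 133  77 182 147 127
  145 166 166 169 171 170 225 228 235]
 [ 97  66  55 212 123  76 218 151  88 192 121  73 212 123  75 219 127  75
  220 114  70 214 139 109 222 224 234]
 [ 75  82  81 102  93  82 101  59  44 206 115  72 217 120  70 219 115  70
  215 110  67 219 126  74 219 124  74]
 [150 172 172 135 151 149 189 211 211 119 123 117 103  64  50 201 101  65
  220 138  80 220 133  78 226 229 235]
 [148 138 131  86  83  80  75  81  79  77  85  85 102 115 117 102 113 113
  103  94  85 174 198 196 180 204 202]]
```

```bash
sed -i 's/hsv\[...,1\]>150)&(hsv\[...,2\]>90/hsv[...,1]>85)\&(hsv[...,2]>60/' fit.py; python3 - <<'E'
from fit import *
s=env.get_image("side");t=env.get_image("top")
for ps in([t],[s],[s,t]): print(fit(ps,(.555,-.32,.131),.131))
# drum rim via white ring: fit circle using network fan contour, robust
for p in(s,t):
    r=env.outline_of("fan",p)[0]["mask"].astype(np.uint8)
    c=max(cv2.findContours(r,0,1)[0],key=cv2.contourArea)
    P=np.array([at_z(p,q,.15)[:2] for q in c[:,0]])
    from scipy.optimize import least_squares
    f=least_squares(lambda v:np.hypot(*(P-v[:2]).T)-.125,[.555,-.32],loss="soft_l1",f_scale=.002);print("rim",f.x,np.median(abs(f.fun)))
E
```

```text
([np.float64(0.5527549812107901), np.float64(-0.3206165127391586), 0.131, np.float64(59.68768961380072)], np.float64(45.5), [np.float64(293.75)])
([np.float64(0.5505898553979786), np.float64(-0.3220405674891002), 0.131, np.float64(66.62791381575792)], np.float64(32.0), [np.float64(240.75)])
([np.float64(0.5522947005084611), np.float64(-0.3213858685466181), 0.131, np.float64(60.93408603839065)], np.float64(81.75), [np.float64(240.75), np.float64(293.75)])
rim [ 0.5377 -0.2839] 0.030583731198907282
rim [ 0.5507 -0.3196] 0.0018239893264221235
```

Axis and spinner agree across the views to about 2 mm: (0.5525, −0.3207), yaw about 60°. Moving above it.

Emit:
move_arm(
  plan=[
    [0, 0, 0, 3.9, -0.44, 0, 1],
    [0, 0, 0, 7.8, -0.88, 0, 1],
    [0, 0, 0, 11.7, -1.32, 0, 1],
    [0, 0, 0, 15.6, -1.76, 0, 1],
    [0, 0, 0, 19.5, -2.2, 0, 1],
  ],
  squeeze=40,
)

```text
time_s: 2.5
position: [0.3819, -0.4137, 0.2314]
tool_rot: [[0.925, 0.379, 0.0], [0.379, -0.925, -0.0], [0.0, 0.0, -1.0]]
ft_force: [0.1, -0.7, -1.2]
grip_width: 0.0856
gripper_force: 0.0
```

Emit:
move_arm(
  plan=[
    [0, 0, -7.5, 3.9, -0.44, 0, 1],
    [0, 0, -15, 7.8, -0.88, 0, 1],
    [0, 0, -22.5, 11.7, -1.3, 0, 1],
    [0, 0, -30, 15.6, -1.74, 0, 1],
    [0, 0, -37.4, 19.46, -2.18, 0, 1],
  ],
)

```text
time_s: 3.0
position: [0.5538, -0.3197, 0.2313]
tool_rot: [[0.5, 0.866, 0.0], [0.866, -0.5, -0.0], [-0.0, 0.0, -1.0]]
ft_force: [-0.9, -0.5, -0.0]
grip_width: 0.0857
gripper_force: 0.0
```

```bash
cat > st.py <<'E'
import numpy as np
from rig import env
np.set_printoptions(precision=4,suppress=True)
s=env.observe();R=np.array(s["tool_rot"])
print("t",s["time_s"],"pos",np.array(s["position"]),"yyaw",np.degrees(np.arctan2(R[1,1],R[0,1])),"tilt",R[2,2],"q",np.array(s["q"]),"f",np.array(s["ft_force"]),"m",np.array(s["wrist_torque"]),s["grip_width"],s["gripper_force"])
E
cat > look.py <<'E'
from fit import *
import sys
g=[float(a) for a in sys.argv[1:4]]
s=env.get_image("side");t=env.get_image("top")
for ps in([t],[s]): print(fit(ps,g,g[2]))
print(fit([s,t],g))
E
python3 st.py; python3 look.py .5525 -.3207 .131
```

```text
t 3.0 pos [ 0.5538 -0.3197  0.2313] yyaw -30.009856923294898 tilt -0.9999999971790562 q [-40.5866  31.0741  58.6453  -0.0004  90.2764 -10.5768] f [-0.9    -0.4905 -0.0284] m [-0.0057  0.0278 -0.017 ] 0.08570784969188779 0.0
([np.float64(0.5629189651551657), np.float64(-0.28732110396833405), 0.131, np.float64(109.45147218732562)], np.float64(255.5), [np.float64(39.5)])
([np.float64(0.5500685442615655), np.float64(-0.32077533212958825), 0.131, np.float64(246.79568609529588)], np.float64(34.1875), [np.float64(237.75)])
([np.float64(0.5529387530321485), np.float64(-0.32262882994558867), np.float64(0.1266082236645666), np.float64(62.72785205335087)], np.float64(335.8125), [np.float64(237.75), np.float64(39.5)])
```

Emit:
move_arm(
  plan=[
    [0, 0, 0, -0.1, 0, 3, 1],
    [0, 0, 0, -0.1, 0, 6, 1],
    [0, 0, 0, -0.1, 0, 8, 1],
    [0, 0, 0, -0.1, 0, 9.4, 1],
    [0, 0, 0, -0.1, 0, 9.4, 1],
  ],
)

```text
time_s: 3.6
position: [0.5509, -0.3213, 0.1353]
tool_rot: [[0.506, 0.863, -0.003], [0.863, -0.506, 0.003], [0.001, -0.004, -1.0]]
ft_force: [0.9, -0.1, -0.2]
grip_width: 0.0851
gripper_force: 0.0
```

```bash
python3 st.py; python3 - <<'E'
from h import *
s=env.get_image("side");c=s["color"][120:225,300:420];save("c2",cv2.resize(c,None,fx=5,fy=5,interpolation=cv2.INTER_CUBIC))
E
```

```text
t 3.6 pos [ 0.5509 -0.3213  0.1353] yyaw -30.38407656956943 tilt -0.9999915038806729 q [-40.8719  35.0045  67.6288  -0.0074  77.6028 -10.4862] f [ 0.9237 -0.1051 -0.2499] m [-0.0061  0.0156 -0.0404] 0.08514917726798388 0.0
```

View pics/c2.png

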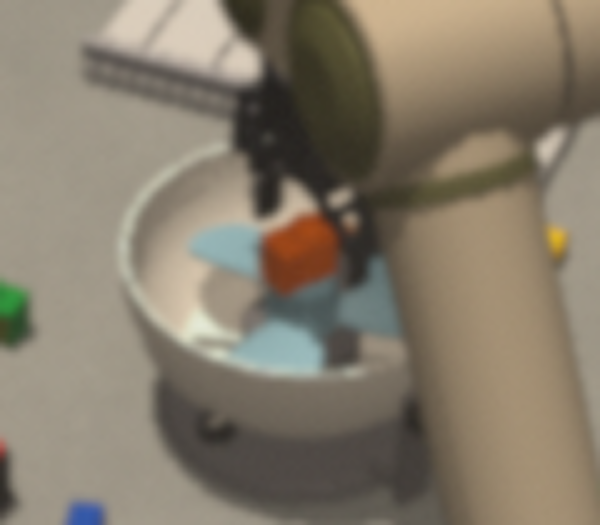

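The crop shows the open fingers straddling the orange cap (crop 300,255), with clearance on both sides. Closing.

Emit:
move_arm(
  plan=[
    [0, 0, 0, 0, 0, 0, -1],
    [0, 0, 0, 0, 0, 0, -1],
    [0, 0, 0, 0, 0, 0, -1],
    [0, 0, 0, 0, 0, 0, -1],
    [0, 0, 0, 0, 0, 0, -1],
  ],
  squeeze=40,
)

```text
time_s: 4.15
position: [0.5519, -0.3217, 0.138]
tool_rot: [[0.505, 0.863, 0.001], [0.863, -0.505, -0.001], [-0.0, 0.001, -1.0]]
ft_force: [-1.3, 0.5, 4.2]
grip_width: 0.0294
gripper_force: 39.4
```

```bash
python3 st.py
```

```text
t 4.15 pos [ 0.5519 -0.3217  0.138 ] yyaw -30.325612532847295 tilt -0.9999995929515231 q [-40.831   34.8492  67.4456  -0.0084  77.6541 -10.5036] f [-1.3041  0.5129  4.1569] m [ 0.0728  0.2454 -0.0432] 0.029419304976821537 39.377497136592865
```

Emit:
move_arm(
  plan=[
    [0, 0, 8, 0, 0, -0.05, -1],
    [0, 0, 16, 0, 0, -0.11, -1],
    [0, 0, 24, 0, 0, -0.16, -1],
    [0, 0, 32, 0, 0, -0.21, -1],
    [0, 0, 40, 0, 0, -0.27, -1],
  ],
)

```text
time_s: 4.65
position: [0.5519, -0.3214, 0.1399]
tool_rot: [[0.944, 0.331, -0.0], [0.331, -0.944, 0.0], [-0.0, -0.0, -1.0]]
ft_force: [0.3, 0.5, -0.2]
grip_width: 0.0295
gripper_force: 38.9
```

```bash
python3 st.py
```

```text
t 4.65 pos [ 0.5519 -0.3214  0.1399] yyaw -70.64903533949871 tilt -0.9999998927990108 q [-40.823   34.7671  67.2808   0.0103  77.9767  29.8239] f [ 0.3391  0.49   -0.1511] m [ 0.0448 -0.0246 -0.0044] 0.029515414441509003 38.868123292922974
```

Turning freely with low forces.

Emit:
move_arm(
  plan=[
    [0, 0, 8, 0, 0, -0.05, -1],
    [0, 0, 16, 0, 0, -0.11, -1],
    [0, 0, 24, 0, 0, -0.16, -1],
    [0, 0, 32, 0, 0, -0.21, -1],
    [0, 0, 40, 0, 0, -0.27, -1],
  ],
)

```text
time_s: 5.15
position: [0.5518, -0.3214, 0.1426]
tool_rot: [[0.936, -0.353, -0.0], [-0.353, -0.936, 0.001], [-0.001, -0.0, -1.0]]
ft_force: [-0.8, 0.7, -1.3]
grip_width: 0.0294
gripper_force: 38.8
```

Emit:
move_arm(
  plan=[
    [0, 0, 8, 0, 0, -0.05, -1],
    [0, 0, 16, 0, 0, -0.11, -1],
    [0, 0, 24, 0, 0, -0.16, -1],
    [0, 0, 32, 0, 0, -0.21, -1],
    [0, 0, 40, 0, 0, -0.27, -1],
  ],
)

```text
time_s: 5.65
position: [0.5516, -0.3209, 0.1451]
tool_rot: [[0.49, -0.872, -0.001], [-0.872, -0.49, 0.002], [-0.002, 0.0, -1.0]]
ft_force: [-1.1, 2.5, -0.4]
grip_width: 0.0299
gripper_force: 38.8
```

Emit:
move_arm(
  plan=[
    [0, 0, 8, 0, 0, -0.05, -1],
    [0, 0, 16, 0, 0, -0.11, -1],
    [0, 0, 24, 0, 0, -0.16, -1],
    [0, 0, 32, 0, 0, -0.21, -1],
    [0, 0, 32, 0, 0, -0.21, -1],
  ],
)

```text
time_s: 6.15
position: [0.5519, -0.3206, 0.1472]
tool_rot: [[-0.041, -0.999, -0.001], [-0.999, 0.041, 0.002], [-0.002, 0.001, -1.0]]
ft_force: [0.9, 5.0, -0.6]
grip_width: 0.0296
gripper_force: 39.2
```

```bash
python3 st.py
```

```text
t 6.15 pos [ 0.5519 -0.3206  0.1472] yyaw 177.6330255730408 tilt -0.9999976401048806 q [-40.7883  34.3881  66.7217   0.0685  78.9949 141.5656] f [ 0.9476  5.0362 -0.5661] m [ 0.8211 -0.0869  0.0134] 0.029566463011719075 39.18443441390991
```

Turned 152° in all. Adding a few degrees, then a gentle lift while watching the force.

Emit:
move_arm(
  plan=[
    [0, 0, 5, 0, 0, -0.05, -1],
    [0, 0, 8, 0, 0, -0.1, -1],
    [0, 0, 8, 0, 0, -0.2, -1],
    [0, 0, 8, 0, 0, -0.3, -1],
    [0, 0, 8, 0, 0, -0.3, -1],
  ],
)

```text
time_s: 6.65
position: [0.5518, -0.3206, 0.1499]
tool_rot: [[-0.174, -0.985, -0.001], [-0.985, 0.174, 0.002], [-0.002, 0.001, -1.0]]
ft_force: [1.5, 5.6, -3.8]
grip_width: 0.0299
gripper_force: 39.2
```

```bash
python3 st.py
```

```text
t 6.65 pos [ 0.5518 -0.3206  0.1499] yyaw 169.96524869421722 tilt -0.9999965863880852 q [-40.7925  34.2614  66.4879   0.067   79.3852 149.2299] f [ 1.5091  5.6434 -3.7842] m [ 0.9858 -0.1145 -0.0319] 0.02986821716185378 39.214533269405365
```

Emit:
move_arm(
  plan=[
    [0, 0, 0, -0.05, 0, -0.1, -1],
    [0, 0, 0, -0.05, 0, -0.3, -1],
    [0, 0, 0, -0.05, 0, -0.5, -1],
    [0, 0, 0, -0.05, 0, -0.7, -1],
    [0, 0, 0, -0.05, 0, -0.7, -1],
  ],
)

```text
time_s: 7.15
position: [0.5522, -0.3221, 0.1585]
tool_rot: [[-0.179, -0.984, 0.001], [-0.984, 0.179, -0.003], [0.002, -0.002, -1.0]]
ft_force: [0.3, -0.9, -0.3]
grip_width: 0.0296
gripper_force: 39.6
```

```bash
python3 st.py
```

```text
t 7.15 pos [ 0.5522 -0.3221  0.1585] yyaw 169.68924079945765 tilt -0.9999953257222199 q [-40.8172  33.8414  65.7887  -0.0703  80.209  149.5055] f [ 0.254  -0.9285 -0.2676] m [-0.0271  0.0013  0.0169] 0.02964900463345158 39.55066680908203
```

Spinner is free of the thread (forces near zero). Lifting and unwinding the wrist a little.

Emit:
move_arm(
  plan=[
    [0, 0, 0, 0, 0, -2, -1],
    [0, 0, -8, 0, 0, -4.5, -1],
    [0, 0, -16, 0, 0, -7, -1],
    [0, 0, -24, 0, 0, -9.5, -1],
    [0, 0, -32, 0, 0, -11, -1],
  ],
)

```text
time_s: 7.65
position: [0.5521, -0.3223, 0.2706]
tool_rot: [[0.374, -0.927, 0.003], [-0.927, -0.374, -0.004], [0.005, -0.001, -1.0]]
ft_force: [-0.3, 0.4, -1.2]
grip_width: 0.0297
gripper_force: 39.6
```

```bash
cat > go.py <<'E'
import sys
from h import *
np.set_printoptions(precision=4,suppress=True)
s=env.observe();R=np.array(s["tool_rot"]);d=np.array([float(a) for a in sys.argv[1:4]])-s["position"]
print("pos",np.array(s["position"]),"q",np.array(s["q"]),"grip",s["grip_width"],s["gripper_force"],"f",np.array(s["ft_force"]));print("shift cm",R.T@d*100, "yyaw",np.degrees(np.arctan2(R[1,1],R[0,1])))
E
python3 go.py .683 .012 .27; python3 look.py .552 -.322 .26
python3 - <<'E'
from h import *
from scipy.optimize import least_squares
t=env.get_image("top")
for r in env.outline_of("dish",t)[:2]:
    c=max(cv2.findContours(r["mask"].astype(np.uint8),0,1)[0],key=cv2.contourArea)
    P=np.array([at_z(t,q,.028)[:2] for q in c[:,0]])
    f=least_squares(lambda v:np.hypot(*(P-v[:2]).T)-v[2],[.683,.012,.062],loss="soft_l1",f_scale=.002);print(r["conf"],f.x)
E
```

```text
pos [ 0.5521 -0.3223  0.2706] q [-40.8332  29.9084  54.3835  -0.0668  95.4045 117.1832] grip 0.02967476461522176 39.57424432039261 f [-0.3362  0.4489 -1.2234]
shift cm [-26.0999 -24.6435  -0.0451] yyaw -158.02264508702035
([np.float64(0.5443279006436099), np.float64(-0.3138387398128957), 0.26, np.float64(105.06467308604044)], np.float64(370.8125), [np.float64(5.75)])
([np.float64(0.5523805549811786), np.float64(-0.32517272144946774), 0.26, np.float64(111.97947331153051)], np.float64(261.0625), [np.float64(418.5)])
([np.float64(0.5554734066816606), np.float64(-0.333654913259767), np.float64(0.25269736467655207), np.float64(112.04192741835577)], np.float64(637.1875), [np.float64(418.5), np.float64(5.75)])
0.74 [0.68563065 0.00936992 0.06066862]
0.23 [ 0.78367837 -0.05150854  0.1184917 ]
```

Emit:
move_arm(
  plan=[
    [0, 0, 0, -2.6, -2.46, 0, -1],
    [0, 0, 0, -5.2, -4.92, 0, -1],
    [0, 0, 0, -7.8, -7.4, 0, -1],
    [0, 0, 0, -10.4, -9.9, 0, -1],
    [0, 0, 0, -13, -12.3, 0, -1],
  ],
)

```text
time_s: 8.35
position: [0.6184, -0.1536, 0.2661]
tool_rot: [[0.366, -0.931, -0.002], [-0.931, -0.366, 0.0], [-0.001, 0.002, -1.0]]
ft_force: [-0.1, 0.3, -0.4]
grip_width: 0.0296
gripper_force: 39.6
```

Emit:
move_arm(
  plan=[
    [0, 0, -5, -2.6, -2.5, 0, -1],
    [0, 0, -10, -5.2, -4.95, 0, -1],
    [0, 0, -15, -7.8, -7.4, 0, -1],
    [0, 0, -20, -10.5, -10, 0, -1],
    [0, 0, -25, -13, -12.4, 0, -1],
  ],
)

```text
time_s: 8.85
position: [0.6858, 0.0132, 0.266]
tool_rot: [[0.728, -0.686, -0.002], [-0.686, -0.728, -0.0], [-0.001, 0.001, -1.0]]
ft_force: [-0.1, -1.3, -0.9]
grip_width: 0.0299
gripper_force: 39.6
```

Emit:
move_arm(
  plan=[
    [0, 0, 0, 0, 0, 0, -1],
    [0, 0, 0, 0, 0, 1, -1],
    [0, 0, 0, 0, 0, 4, -1],
    [0, 0, 0, 0, 0, 7, -1],
    [0, 0, 0, 0, 0, 10, -1],
  ],
)

```text
time_s: 9.35
position: [0.6846, 0.0101, 0.1652]
tool_rot: [[0.724, -0.689, -0.001], [-0.689, -0.724, -0.0], [-0.001, 0.001, -1.0]]
ft_force: [0.9, -0.7, -0.5]
grip_width: 0.0297
gripper_force: 39.6
```

```bash
python3 go.py .684 .011 .012
```

```text
pos [0.6846 0.0101 0.1652] q [ -9.0286  38.2817  56.0124  -0.0291  85.7785 124.5524] grip 0.029721020545499834 39.59320664405823 f [ 0.8596 -0.6623 -0.5354]
shift cm [-0.0954 -0.0448 15.3233] yyaw -133.57875394175926
```

Emit:
move_arm(
  plan=[
    [0, 0, 0, 0, 0, 4, -1],
    [0, 0, 0, 0, 0, 8, -1],
    [0, 0, 0, 0, 0, 12, -1],
    [0, 0, 0, 0, 0, 14.3, -1],
    [0, 0, 0, 0, 0, 14.7, -1],
  ],
)

```text
time_s: 9.85
position: [0.6829, 0.0104, 0.0163]
tool_rot: [[0.725, -0.689, -0.007], [-0.689, -0.725, 0.001], [-0.006, 0.005, -1.0]]
ft_force: [-0.8, -0.6, -0.2]
grip_width: 0.0294
gripper_force: 39.5
```

Emit:
move_arm(
  plan=[
    [0, 0, 0, 0, 0, 0, -1],
    [0, 0, 0, 0, 0, 0.1, -1],
    [0, 0, 0, 0, 0, 0.2, -1],
    [0, 0, 0, 0, 0, 0.3, -1],
    [0, 0, 0, 0, 0, 0.4, -1],
  ],
)

```text
time_s: 10.35
position: [0.6857, 0.0118, 0.0171]
tool_rot: [[0.727, -0.686, 0.001], [-0.686, -0.727, -0.0], [0.001, -0.001, -1.0]]
ft_force: [-0.3, 0.0, -0.5]
grip_width: 0.0293
gripper_force: 39.6
```

```bash
python3 go.py .684 .011 .012;python3 look.py .684 .011 .007
```

```text
pos [0.6857 0.0118 0.0171] q [ -8.8824  46.3092  65.6041  -0.0009  68.0255 124.4446] grip 0.029265921325417162 39.55367624759674 f [-0.2894  0.0444 -0.4836]
shift cm [-0.0715  0.1719  0.5131] yyaw -133.32664814145392
([np.float64(0.670809557733003), np.float64(0.025820765579303896), 0.007, np.float64(188.89393022595365)], np.float64(205.4375), [np.float64(15.625)])
([np.float64(0.6833241751445148), np.float64(0.007311355570488003), 0.007, np.float64(-51.12656079322857)], np.float64(51.4375), [np.float64(240.5)])
([np.float64(0.6834179751708711), np.float64(0.006773380344405519), np.float64(0.005024943172586959), np.float64(129.55997508378323)], np.float64(277.3125), [np.float64(240.5), np.float64(15.625)])
```

Emit:
move_arm(
  plan=[
    [0, 0, 0, 0, 0, 0.1, -1],
    [0, 0, 0, 0, 0, 0.2, -1],
    [0, 0, 0, 0, 0, 0.3, -1],
    [0, 0, 0, 0, 0, 0.4, -1],
    [0, 0, 0, 0, 0, 0.4, -1],
  ],
)

```text
time_s: 10.95
position: [0.6854, 0.0118, 0.0123]
tool_rot: [[0.728, -0.686, -0.0], [-0.686, -0.728, 0.0], [-0.0, 0.0, -1.0]]
ft_force: [-1.1, 1.1, -0.8]
grip_width: 0.0296
gripper_force: 39.6
```

```bash
python3 go.py .684 .011 .012
```

```text
pos [0.6854 0.0118 0.0123] q [ -8.8853  46.6409  65.7943   0.0022  67.5882 124.4363] grip 0.029618190651357807 39.55391854047775 f [-1.0512  1.1228 -0.8049]
shift cm [-0.0468  0.1525  0.0274] yyaw -133.32234445009541
```

Emit:
move_arm(
  plan=[
    [0, 0, 0, 0, 0, 0.05, -1],
    [0, 0, 0, 0, 0, 0.1, -1],
    [0, 0, 0, 0, 0, 0.15, -1],
    [0, 0, 0, 0, 0, 0.2, -1],
    [0, 0, 0, 0, 0, 0.2, -1],
  ],
)

```text
time_s: 11.45
position: [0.6856, 0.0118, 0.012]
tool_rot: [[0.728, -0.686, 0.001], [-0.686, -0.728, -0.0], [0.001, -0.0, -1.0]]
ft_force: [-4.4, 0.4, 9.9]
grip_width: 0.0296
gripper_force: 40.8
```

```bash
python3 go.py .684 .011 .012
```

```text
pos [0.6856 0.0118 0.012 ] q [ -8.878   46.645   65.8321  -0.0153  67.4725 124.4406] grip 0.029605438294729343 40.81947147846222 f [-4.4489  0.4451  9.8917]
shift cm [-0.0606  0.1635  0.0036] yyaw -133.3126647238782
```

Contact with the dish floor (about 10 N up). Relaxing, releasing part-way and lifting.

Emit:
move_arm(
  plan=[
    [0, 0, 0, 0, 0, -0.12, -1],
    [0, 0, 0, 0, 0, -0.12, 0.2],
    [0, 0, 0, 0, 0, -0.12, 0.2],
    [0, 0, 0, 0, 0, -0.12, 0.2],
    [0, 0, 0, 0, 0, -0.12, 0.2],
  ],
)

```text
time_s: 11.95
position: [0.6855, 0.0118, 0.0115]
tool_rot: [[0.727, -0.686, -0.0], [-0.686, -0.727, 0.0], [-0.0, 0.0, -1.0]]
ft_force: [0.5, -0.5, -0.6]
grip_width: 0.0512
gripper_force: 0.0
```

Emit:
move_arm(
  plan=[
    [0, 0, 0, 0, 0, -1, 0.2],
    [0, 0, 0, 0, 0, -4, 0.2],
    [0, 0, 0, 0, 0, -8, 0.2],
    [0, 0, 0, 0, 0, -13, 0.2],
    [0, 0, 0, 0, 0, -18, 1],
  ],
)

```text
time_s: 12.45
position: [0.6851, 0.0118, 0.1944]
tool_rot: [[0.727, -0.686, 0.0], [-0.686, -0.727, -0.0], [0.0, -0.0, -1.0]]
ft_force: [0.8, -0.5, 0.9]
grip_width: 0.0644
gripper_force: 0.0
```

```bash
python3 go.py .552 -.3215 .23;python3 look.py .684 .011 .004
```

```text
pos [0.6851 0.0118 0.1944] q [ -8.8865  37.2415  53.2205   0.001   89.5295 124.4392] grip 0.06441894514120074 0.0 f [ 0.7776 -0.4505  0.853 ]
shift cm [13.1892 33.3788 -3.5663] yyaw -133.32569244821545
([np.float64(0.6845851460366784), np.float64(0.012681942749356936), 0.004, np.float64(-46.71831470757064)], np.float64(92.125), [np.float64(147.0)])
([np.float64(0.685449041322078), np.float64(0.009305850947140808), 0.004, np.float64(134.44539368233026)], np.float64(272.625), [np.float64(486.25)])
([np.float64(0.6825011263051962), np.float64(0.014164645995960425), np.float64(0.009896062472533811), np.float64(133.96245588151993)], np.float64(368.0), [np.float64(486.25), np.float64(147.0)])
```

Emit:
move_arm(
  plan=[
    [0, 0, 0, 0.6, 1.5, -3.5, 1],
    [0, 0, 0, 2, 5, -3.5, 1],
    [0, 0, 0, 3.4, 8.6, -3.5, 1],
    [0, 0, 0, 4.8, 12.2, -3.5, 1],
    [0, 0, 0, 6.2, 15.7, -3.5, 1],
  ],
)

```text
time_s: 13.05
position: [0.622, -0.1462, 0.2271]
tool_rot: [[0.728, -0.686, 0.0], [-0.686, -0.728, -0.0], [0.0, -0.0, -1.0]]
ft_force: [0.1, -0.7, -0.8]
grip_width: 0.0855
gripper_force: 0.0
```

Emit:
move_arm(
  plan=[
    [0, 0, -8, 1.4, 3.6, 0, 1],
    [0, 0, -16, 2.8, 7.1, 0, 1],
    [0, 0, -24, 4.2, 10.7, 0, 1],
    [0, 0, -32, 5.6, 14.2, 0, 1],
    [0, 0, -40, 7, 17.7, 0, 1],
  ],
)

```text
time_s: 13.55
position: [0.5515, -0.3231, 0.227]
tool_rot: [[0.999, -0.052, 0.0], [-0.052, -0.999, -0.0], [0.0, 0.0, -1.0]]
ft_force: [0.5, -0.4, 1.4]
grip_width: 0.0854
gripper_force: 0.0
```

Emit:
move_arm(
  plan=[
    [0, 0, -8, 0, 0, 0, 1],
    [0, 0, -16, 0, 0, 0, 1],
    [0, 0, -24, 0, 0, 0, 1],
    [0, 0, -32, 0, 0, 0, 1],
    [0, 0, -32, 0, 0, 0, 1],
  ],
)

```text
time_s: 14.05
position: [0.5522, -0.3217, 0.2269]
tool_rot: [[0.877, 0.481, 0.0], [0.481, -0.877, -0.0], [0.0, 0.0, -1.0]]
ft_force: [0.6, -0.2, -0.3]
grip_width: 0.0855
gripper_force: 0.0
```

```bash
python3 go.py .552 -.3215 .115;python3 look.py .684 .011 .004
python3 - <<'E'
from h import *
s=env.get_image("side");t=env.get_image("top")
a=cv2.resize(s["color"][130:230,300:420],(600,500),interpolation=cv2.INTER_CUBIC);save("c3",a)
for k,z in(("shaft_base",.13),("rotor_hub_top",.13)):
    for p in(s,t):
        for r in env.tip_of(k,p)[:1]: print(k,r,at_z(p,r["pixel"],z))
E
```

```text
pos [ 0.5522 -0.3217  0.2269] q [-40.8195  31.177   59.1811   0.0013  89.6318  20.4379] grip 0.08546585986456112 0.0 f [ 0.6358 -0.2321 -0.3053]
shift cm [-0.0109 -0.035  11.1938] yyaw -61.25740654270268
([np.float64(0.6874192617925422), np.float64(0.009782930017119424), 0.004, np.float64(133.77135536289336)], np.float64(60.375), [np.float64(204.0)])
([np.float64(0.6855370163265877), np.float64(0.009106092400719312), 0.004, np.float64(-45.53109150723015)], np.float64(279.875), [np.float64(494.25)])
([np.float64(0.6849999698583852), np.float64(0.010155622262292018), np.float64(0.005942365866288487), np.float64(134.54917043909595)], np.float64(348.0625), [np.float64(494.25), np.float64(204.0)])
shaft_base {'pixel': [358.4, 173.4], 'conf': 0.8} [ 0.55767776 -0.31958118  0.13      ]
shaft_base {'pixel': [441.4, 244.2], 'conf': 0.77} [ 0.54737197 -0.31796871  0.13      ]
rotor_hub_top {'pixel': [359.6, 171.6], 'conf': 0.81} [ 0.55740237 -0.32989729  0.13      ]
rotor_hub_top {'pixel': [439.4, 243.7], 'conf': 0.58} [ 0.54885177 -0.3124875   0.13      ]
```

View pics/c3.png

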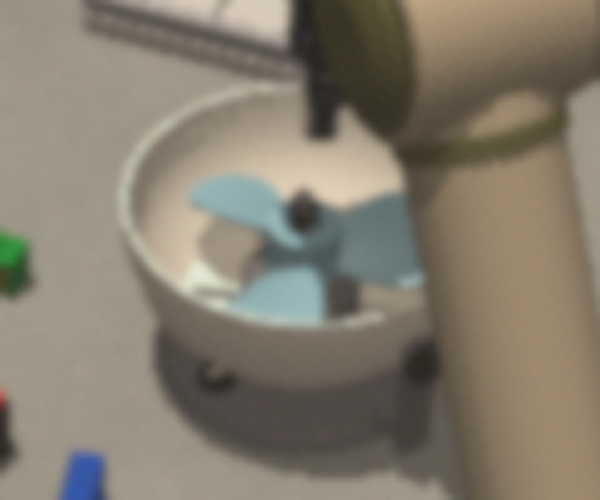

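The spinner lies in the dish (fit 0.687, 0.010) and the bare dark shaft shows at crop (302,210), with the fingers above it. Descending to grip the hub, partly between blades.

Emit:
move_arm(
  plan=[
    [0, 0, -5, 0, 0, 4, 1],
    [0, 0, -11, 0, 0, 8, 1],
    [0, 0, -11, 0, 0, 10, 1],
    [0, 0, -11, 0, 0, 11, 1],
    [0, 0, -11, 0, 0, 11.35, 1],
  ],
)

```text
time_s: 14.95
position: [0.5523, -0.3218, 0.1127]
tool_rot: [[0.77, 0.638, -0.001], [0.638, -0.77, 0.0], [-0.0, -0.001, -1.0]]
ft_force: [0.4, 0.1, 0.2]
grip_width: 0.0854
gripper_force: 0.0
```

```bash
python3 go.py .552 -.3215 .1135
```

```text
pos [ 0.5523 -0.3218  0.1127] q [-40.8173  36.2891  69.1712   0.0011  74.5796   9.5466] grip 0.08542919161542992 0.0 f [0.3976 0.1205 0.2262]
shift cm [-0.0077 -0.0451 -0.0762] yyaw -50.364152469024965
```

Emit:
move_arm(
  plan=[
    [0, 0, 0, 0, 0, 0, 0.4],
    [0, 0, 0, 0, 0, 0, 0.3],
    [0, 0, 0, 0, 0, 0, -1],
    [0, 0, 0, 0, 0, 0, -1],
    [0, 0, 0, 0, 0, 0, -1],
  ],
  squeeze=60,
)

```text
time_s: 15.45
position: [0.5523, -0.3214, 0.1153]
tool_rot: [[0.77, 0.638, 0.001], [0.638, -0.77, -0.0], [0.0, 0.001, -1.0]]
ft_force: [-3.5, 3.7, 9.1]
grip_width: 0.0504
gripper_force: 61.6
```

```bash
python3 go.py .552 -.3215 .1135
```

```text
pos [ 0.5523 -0.3214  0.1153] q [-40.7985  36.0852  69.1106   0.0102  74.7529   9.5233] grip 0.05035065364006562 61.64666946977377 f [-3.469   3.7018  9.1361]
shift cm [-0.0272 -0.0131  0.1803] yyaw -50.324548608333075
```

Emit:
move_arm(
  plan=[
    [0, 0, 0, 0, 0, -0.2, -1],
    [0, 0, 0, 0, 0, -0.5, -1],
    [0, 0, 0, 0, 0, -1, -1],
    [0, 0, 0, 0, 0, -1.5, -1],
    [0, 0, 0, 0, 0, -2, -1],
  ],
)

```text
time_s: 15.95
position: [0.5526, -0.3221, 0.134]
tool_rot: [[0.77, 0.638, 0.001], [0.638, -0.77, -0.001], [0.0, 0.001, -1.0]]
ft_force: [0.3, 0.3, -1.5]
grip_width: 0.0506
gripper_force: 62.8
```

```bash
python3 go.py .552 -.3215 .25;python3 - <<'E'
from h import *
s=env.get_image("side")
a=cv2.resize(s["color"][130:230,300:420],(600,500),interpolation=cv2.INTER_CUBIC);save("c4",a)
E
```

```text
pos [ 0.5526 -0.3221  0.134 ] q [-40.8205  35.1294  67.6271   0.0008  77.1778   9.5083] grip 0.05060750742430816 62.82974570989609 f [ 0.3249  0.2614 -1.4566]
shift cm [ -0.0084  -0.0723 -11.6048] yyaw -50.32900208551525
```

View pics/c4.png

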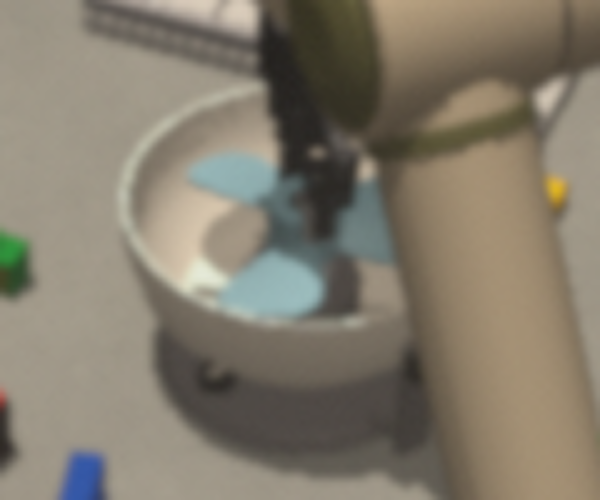

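The rotor rises with the gripper (the blades are higher in the crop, about 1.5 N load). Lifting clear.

Emit:
move_arm(
  plan=[
    [0, 0, 0, 0, 0, -2.5, -1],
    [0, 0, 0, 0, 0, -5.5, -1],
    [0, 0, 0, 0, 0, -8.5, -1],
    [0, 0, 0, 0, 0, -11.5, -1],
    [0, 0, 0, 0, 0, -14, -1],
  ],
)

```text
time_s: 16.5
position: [0.5524, -0.3219, 0.2754]
tool_rot: [[0.77, 0.638, 0.002], [0.638, -0.77, -0.001], [0.0, 0.002, -1.0]]
ft_force: [0.9, -0.9, -2.0]
grip_width: 0.0503
gripper_force: 63.3
```

Emit:
move_arm(
  plan=[
    [0, 0, 0, 0, 0, 0, -1],
    [0, 0, 0, 0, 0, 0, -1],
  ],
)

```text
time_s: 16.7
position: [0.5522, -0.3217, 0.2724]
tool_rot: [[0.77, 0.638, -0.0], [0.638, -0.77, 0.0], [-0.0, -0.001, -1.0]]
ft_force: [-0.7, 0.7, -2.5]
grip_width: 0.0503
gripper_force: 63.3
```

```bash
python3 go.py .472 .289 .275; python3 - <<'E'
from h import *
s=env.get_image("side");t=env.get_image("top")
for p in(s,t):
    for r in env.outline_of("tray",p)[:1]:
        c=max(cv2.findContours(r["mask"].astype(np.uint8),0,1)[0],key=cv2.contourArea)
        P=np.array([at_z(p,q,.035)[:2] for q in c[:,0]])*1000
        print(r["conf"],cv2.minAreaRect(P.astype(np.float32)))
    for k,z in(("tray",0),("rotor",.25)):
        for r in env.tip_of(k,p)[:1]: print(k,r["conf"],at_z(p,r["pixel"],z))
E
```

```text
pos [ 0.5522 -0.3217  0.2724] q [-40.8176  30.0075  53.9227   0.0007  96.0992   9.5086] grip 0.050335704294074246 63.311182111501694 f [-0.7375  0.6976 -2.4544]
shift cm [ 32.8132 -52.1271  -0.2381] yyaw -50.32617004635032
0.98 ((468.545654296875, 302.6689147949219), (269.48541259765625, 262.2442321777344), 86.74995422363281)
tray 0.73 [0.47900901 0.29073172 0.        ]
rotor 0.79 [ 0.54596419 -0.30376674  0.25      ]
0.69 ((472.52813720703125, 289.65350341796875), (253.8502655029297, 249.2362823486328), 86.98849487304688)
tray 0.57 [0.46953788 0.28473721 0.        ]
rotor 0.93 [ 0.55245202 -0.32815894  0.25      ]
```

Emit:
move_arm(
  plan=[
    [0, 0, 0, 1.2, -1.9, 0, -1],
    [0, 0, 0, 3, -4.75, 0, -1],
    [0, 0, 0, 5, -7.9, 0, -1],
    [0, 0, 0, 7, -11.1, 0, -1],
    [0, 0, 0, 9, -14.3, 0, -1],
  ],
)

```text
time_s: 17.6
position: [0.5299, -0.1529, 0.2731]
tool_rot: [[0.77, 0.638, 0.0], [0.638, -0.77, 0.0], [0.0, -0.0, -1.0]]
ft_force: [0.4, -0.4, -1.9]
grip_width: 0.0502
gripper_force: 63.3
```

Emit:
move_arm(
  plan=[
    [0, 0, 0, 2, -3.2, 0, -1],
    [0, 0, 0, 4, -6.35, 0, -1],
    [0, 0, 0, 6, -9.5, 0, -1],
    [0, 0, 0, 8, -12.7, 0, -1],
    [0, 0, 0, 10, -15.8, 0, -1],
  ],
)

```text
time_s: 18.1
position: [0.5059, 0.0327, 0.2733]
tool_rot: [[0.77, 0.638, 0.0], [0.638, -0.77, -0.0], [0.0, 0.0, -1.0]]
ft_force: [0.1, 0.5, -2.6]
grip_width: 0.0507
gripper_force: 63.3
```

Emit:
move_arm(
  plan=[
    [0, 0, 0, 2, -3.2, 0, -1],
    [0, 0, 0, 4, -6.35, 0, -1],
    [0, 0, 0, 6, -9.5, 0, -1],
    [0, 0, 0, 8, -12.7, 0, -1],
    [0, 0, 0, 10, -15.8, 0, -1],
  ],
)

```text
time_s: 18.6
position: [0.482, 0.2182, 0.2733]
tool_rot: [[0.77, 0.638, 0.0], [0.638, -0.77, 0.0], [0.0, 0.0, -1.0]]
ft_force: [0.7, -0.4, -2.8]
grip_width: 0.0503
gripper_force: 63.3
```

```bash
python3 go.py .473 .289 .275
```

```text
pos [0.482  0.2182 0.2733] q [11.5234 18.1196 72.9826 -0.0015 88.876  61.8434] grip 0.050338228965038 63.32338739186525 f [ 0.7126 -0.422  -2.8265]
shift cm [ 3.8274 -6.0262 -0.1663] yyaw -50.32001783445757
```

Emit:
move_arm(
  plan=[
    [0, 0, 0, 2, -3.1, 0, -1],
    [0, 0, 0, 3.8, -6, 0, -1],
    [0, 0, 0, 3.8, -6, 2, -1],
    [0, 0, 0, 3.8, -6, 6, -1],
    [0, 0, 0, 3.8, -6, 10, -1],
  ],
)

```text
time_s: 19.1
position: [0.4734, 0.2875, 0.1724]
tool_rot: [[0.769, 0.639, 0.002], [0.639, -0.769, 0.001], [0.002, 0.001, -1.0]]
ft_force: [0.0, -0.1, -1.4]
grip_width: 0.0502
gripper_force: 63.3
```

Emit:
move_arm(
  plan=[
    [0, 0, 0, 0, 0, 3, -1],
    [0, 0, 0, 0, 0, 6, -1],
    [0, 0, 0, 0, 0, 9, -1],
    [0, 0, 0, 0, 0, 11, -1],
    [0, 0, 0, 0, 0, 12, -1],
  ],
)

```text
time_s: 19.6
position: [0.4728, 0.2868, 0.0515]
tool_rot: [[0.77, 0.638, -0.002], [0.638, -0.77, -0.001], [-0.002, -0.001, -1.0]]
ft_force: [0.4, -0.3, -2.3]
grip_width: 0.0501
gripper_force: 63.3
```

```bash
python3 go.py .473 .289 .031;python3 - <<'E'
from h import *
s=env.get_image("side")
a=cv2.resize(s["color"][250:400,230:410],(720,600),interpolation=cv2.INTER_CUBIC);save("c5",a)
E
```

```text
pos [0.4728 0.2868 0.0515] q [18.975  33.2747 87.9925 -0.0006 58.8774 69.3016] grip 0.05008917208378674 63.27943727374077 f [ 0.3561 -0.2909 -2.2922]
shift cm [ 0.1548 -0.1552  2.0525] yyaw -50.326337609984684
```

View pics/c5.png

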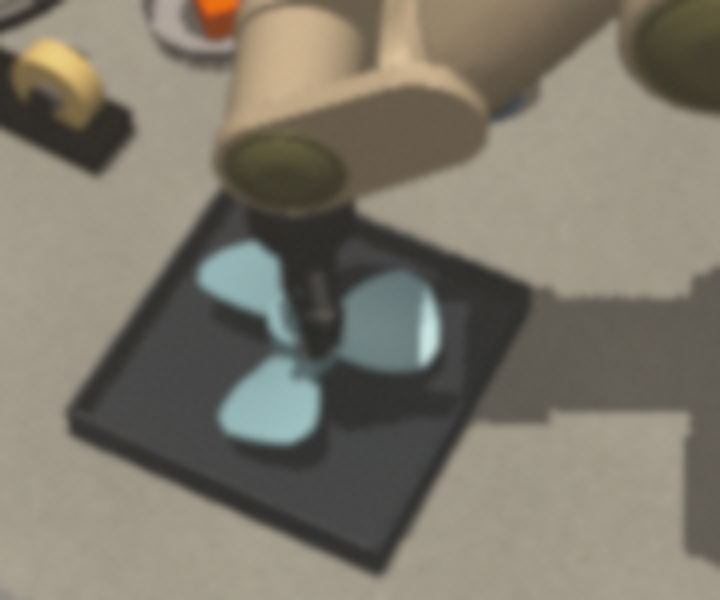

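The rotor hangs level and roughly centred inside the tray walls, hub near crop (315,340). Lowering slowly to contact.

Emit:
move_arm(
  plan=[
    [0, 0, 0, 0.1, -0.1, 0.5, -1],
    [0, 0, 0, 0.1, -0.1, 1, -1],
    [0, 0, 0, 0.1, -0.1, 1.3, -1],
    [0, 0, 0, 0.1, -0.1, 1.6, -1],
    [0, 0, 0, 0.1, -0.1, 1.8, -1],
  ],
)

```text
time_s: 20.15
position: [0.4737, 0.2885, 0.0353]
tool_rot: [[0.77, 0.638, 0.0], [0.638, -0.77, 0.0], [0.0, 0.0, -1.0]]
ft_force: [0.1, 0.6, -2.5]
grip_width: 0.0499
gripper_force: 63.3
```

Emit:
move_arm(
  plan=[
    [0, 0, 0, 0, 0, 0.05, -1],
    [0, 0, 0, 0, 0, 0.1, -1],
    [0, 0, 0, 0, 0, 0.15, -1],
    [0, 0, 0, 0, 0, 0.2, -1],
    [0, 0, 0, 0, 0, 0.2, -1],
  ],
)

```text
time_s: 20.65
position: [0.4736, 0.2885, 0.0332]
tool_rot: [[0.77, 0.638, -0.0], [0.638, -0.77, 0.0], [-0.0, -0.0, -1.0]]
ft_force: [-0.6, 0.6, -2.9]
grip_width: 0.0502
gripper_force: 63.3
```

```bash
python3 go.py .473 .289 .031
```

```text
pos [0.4736 0.2885 0.0332] q [19.1174 34.8572 88.7895  0.0008 56.3538 69.4372] grip 0.05017116062844617 63.33581238985062 f [-0.5846  0.56   -2.9081]
shift cm [-0.0116 -0.0736  0.2221] yyaw -50.32021557995727
```

Emit:
move_arm(
  plan=[
    [0, 0, 0, 0, 0, 0.05, -1],
    [0, 0, 0, 0, 0, 0.1, -1],
    [0, 0, 0, 0, 0, 0.15, -1],
    [0, 0, 0, 0, 0, 0.2, -1],
    [0, 0, 0, 0, 0, 0.2, -1],
  ],
)

```text
time_s: 21.15
position: [0.4735, 0.2885, 0.0312]
tool_rot: [[0.77, 0.638, -0.0], [0.638, -0.77, -0.0], [-0.0, -0.0, -1.0]]
ft_force: [-0.0, 0.2, -2.6]
grip_width: 0.05
gripper_force: 63.3
```

```bash
python3 go.py .473 .289 .031
```

```text
pos [0.4735 0.2885 0.0312] q [19.1162 35.0318 88.8891  0.0012 56.0841 69.4394] grip 0.0499989529550561 63.3339586481452 f [-0.0334  0.1587 -2.6493]
shift cm [-0.0094 -0.0739  0.0162] yyaw -50.32393739236691
```

Emit:
move_arm(
  plan=[
    [0, 0, 0, 0, 0, 0.05, -1],
    [0, 0, 0, 0, 0, 0.1, -1],
    [0, 0, 0, 0, 0, 0.15, -1],
    [0, 0, 0, 0, 0, 0.2, -1],
    [0, 0, 0, 0, 0, 0.2, -1],
  ],
)

```text
time_s: 21.65
position: [0.4737, 0.2885, 0.0303]
tool_rot: [[0.77, 0.639, 0.001], [0.639, -0.77, 0.0], [0.001, 0.0, -1.0]]
ft_force: [-3.6, -1.2, 8.8]
grip_width: 0.0503
gripper_force: 64.5
```

```bash
python3 go.py .473 .289 .031
```

```text
pos [0.4737 0.2885 0.0303] q [19.1173 35.0972 88.9515 -0.0064 55.9023 69.4385] grip 0.050308129532828504 64.49213448911905 f [-3.6096 -1.1766  8.8256]
shift cm [-0.0194 -0.0795 -0.0711] yyaw -50.31762208097265
```

Contact at the expected height. Easing off, releasing and rising straight up.

Emit:
move_arm(
  plan=[
    [0, 0, 0, 0, 0, -0.1, -1],
    [0, 0, 0, 0, 0, -0.1, 1],
    [0, 0, 0, 0, 0, -0.1, 1],
    [0, 0, 0, 0, 0, -0.1, 1],
    [0, 0, 0, 0, 0, -0.1, 1],
  ],
)

```text
time_s: 22.15
position: [0.4736, 0.2885, 0.0302]
tool_rot: [[0.77, 0.638, -0.0], [0.638, -0.77, 0.0], [0.0, -0.0, -1.0]]
ft_force: [-0.9, 0.3, 0.4]
grip_width: 0.0856
gripper_force: 0.0
```

Emit:
move_arm(
  plan=[
    [0, 0, 0, 0, 0, -0.5, 1],
    [0, 0, 0, 0, 0, -3, 1],
    [0, 0, 0, 0, 0, -7, 1],
    [0, 0, 0, 0, 0, -12, 1],
    [0, 0, 0, 0, 0, -17, 1],
  ],
)

```text
time_s: 22.65
position: [0.4731, 0.2883, 0.2024]
tool_rot: [[0.77, 0.638, -0.0], [0.638, -0.77, -0.0], [-0.0, -0.0, -1.0]]
ft_force: [0.0, -0.4, 0.5]
grip_width: 0.0856
gripper_force: 0.0
```

Emit:
move_arm(
  plan=[
    [0, 0, 0, -4, 4, -3, 1],
    [0, 0, 0, -7, 7, -3, 1],
    [0, 0, 0, -10, 10, -3, 1],
    [0, 0, 0, -13, 13, -3, 1],
    [0, 0, 0, -13, 13, -3, 1],
  ],
)

```text
time_s: 23.15
position: [0.4562, 0.1018, 0.2308]
tool_rot: [[0.773, 0.635, 0.001], [0.635, -0.773, -0.001], [-0.0, 0.001, -1.0]]
ft_force: [0.2, 1.0, 0.3]
grip_width: 0.0853
gripper_force: 0.0
```

```bash
python3 go.py .473 .289 .25;python3 - <<'E'
from h import *
s=env.get_image("side");t=env.get_image("top");save("end",t["color"])
for p in(s,t):
    for k,z in(("rotor",.005),("rotor_hub_top",.045),("tray",0),("spinner",.004),("dish",0),("bottle",0),("mug",0),("screwdriver",0),("brush",0),("dispenser",0),("stapler",0)):
        for r in env.tip_of(k,p)[:1]: print(k,r["conf"],at_z(p,r["pixel"],z)[:2])
E
python3 look.py .686 .011 .004
```

```text
pos [0.4562 0.1018 0.2308] q [-1.9535 13.5191 86.7686 -0.0526 79.6791 48.6697] grip 0.08531331279529078 0.0 f [0.1842 1.0073 0.2501]
shift cm [ 13.1779 -13.4027  -1.9339] yyaw -50.61374190240313
rotor 0.64 [0.46786259 0.29426786]
rotor_hub_top 0.6 [0.47858338 0.29493513]
tray 0.66 [0.47914724 0.3006758 ]
spinner 0.78 [ 0.29772138 -0.28615252]
dish 0.75 [0.68524627 0.01218877]
bottle 0.76 [0.55912267 0.00956731]
mug 0.74 [ 0.46699075 -0.00442021]
brush 0.64 [0.51853236 0.55973564]
dispenser 0.68 [0.7743982  0.15750925]
stapler 0.82 [ 0.77225582 -0.16912103]
rotor 0.87 [0.47977234 0.27321194]
rotor_hub_top 0.56 [0.46184006 0.29081935]
tray 0.84 [0.4792004  0.29370345]
spinner 0.83 [ 0.30970561 -0.28159856]
dish 0.96 [ 6.86025299e-01 -2.55337722e-04]
bottle 0.66 [0.56700103 0.00349473]
mug 0.59 [ 0.45090328 -0.00356153]
screwdriver 0.92 [ 0.52817618 -0.56036087]
brush 0.86 [0.53704511 0.5620745 ]
dispenser 0.56 [0.77192824 0.16135937]
stapler 0.96 [ 0.75483612 -0.16640743]
([np.float64(0.6873964498575353), np.float64(0.00979984306150935), 0.004, np.float64(133.71876973358957)], np.float64(53.25), [np.float64(209.125)])
([np.float64(0.6852370932971189), np.float64(0.009220039665889721), 0.004, np.float64(134.181383583947)], np.float64(282.125), [np.float64(495.25)])
([np.float64(0.6856899056123374), np.float64(0.009858210738059524), np.float64(0.0053733346995283185), np.float64(133.73965401212178)], np.float64(342.6875), [np.float64(495.25), np.float64(209.125)])
```

View pics/end.png

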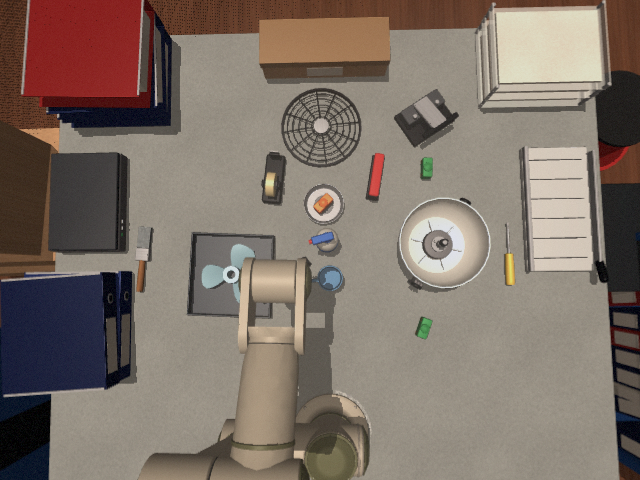

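The top view shows the rotor hub at (231,274), central in the tray. The spinner is in the dish at (323,204), the shaft is bare, and the bystanders are where they were. Settling the arm and handing in.

Emit:
move_arm(
  plan=[
    [0, 0, 0, 0, 0, 0, 1],
    [0, 0, 0, 0, 0, 0, 1],
    [0, 0, 0, 0, 0, 0, 1],
  ],
)

```text
time_s: 24.75
position: [0.4565, 0.1054, 0.2302]
tool_rot: [[0.77, 0.638, -0.0], [0.638, -0.77, 0.0], [-0.0, -0.0, -1.0]]
ft_force: [-0.2, -0.5, -0.1]
grip_width: 0.0854
gripper_force: 0.0
```

```bash
python3 -c "
from rig import env
print(env.close_job())"
```

```text
the job is handed in; nothing more can be done
None
```

I unscrewed the spinner and set it down in the dish, set the rotor flat, hub up, in the tray, left the bystanders in place, and handed the job in at about 25 s; the hand-in gave no verdict.

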